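# Feed the blue module through the tester's swing flap

## Task

With the fingertips, push the blue module along the bench into the tester lane it stands in front of, through that lane's yellow swing flap and on until it is fully home against the back stop, then draw the fingers out so that the flap hangs shut behind it. Only push the module: never lift it or tip it up. Leave the orange module, the other flap and everything else on the bench alone.

Things in the scene. Friction and masses are not known exactly. Their poses are not given: they have to be found in the camera images.
- station: Fixed two-lane tester intake. Origin on the bench, midway between the lanes, under the flap hinges; z up, x the feeding direction, y across (left when looking along x). Left lane centre y=+54 mm, right -54. No floor plate: modules slide on the bench. Lanes open above. Back stop face at x=+116, 40 mm high; behind it a white test head 62 mm high to x=+258. Three posts 20x9 mm at x=0, y=-108, 0, 108, to 72 mm.
- left_mouth (a point): Middle of the left lane's straight entry, on the bench (station x=-30, y=+54 mm). From here to the back stop the lane is 96 mm clear between aluminium walls 12 mm thick, 26 mm high. Before it the outer walls flare outwards back to x=-72; the wall between the lanes is pointed, its tip at x=-58.
- right_mouth (a point): The same for the right lane (station x=-30, y=-54 mm).
- left_home (a point): Where the centre of a module is when fully home against the back stop of the left lane (station x=+76, y=+54, z=7 mm); its rear end is then at x=+36. Up to 15 mm of play sideways does not matter.
- right_home (a point): The same for the right lane (y=-54 mm).
- flap_left (a joint): Angle of the left yellow flap (rad): 0 hanging shut; grows to 1.45 as its panel swings along station +x, the only way it opens. Falls shut by its own weight (50 g, no spring, slick plastic). Hinge pins at x=0, 66 mm up. Rides over a module and drops behind it once the module's rear end is 26 mm past the hinge line.
- flap_right (a joint): The same for the right lane's flap.
- left_panel (a point): Centre of the left flap's panel, 17 mm up at station x=0, y=+54 when shut; moves with the flap. Panel 90 mm wide, 4 thick, 18 tall: shut, it covers heights 8 to 26 mm. It hangs by two side arms, 82 mm clear between them, with nothing between the arms above the panel.
- right_panel (a point): The same for the right flap (y=-54 mm when shut).
- blue_module_center (a point): Centre of the blue module: a flat smooth (low-friction) plastic block with a green circuit board on top, 80 mm long (its x), 66 mm wide (its y), 14 mm high, about 0.14 kg, lying flat on the bench in front of one of the two lanes, with its x roughly along the lane. This point is 7 mm above its underside.
- orange_module_center (a point): Centre of the orange module, the same in size, in front of the other lane. To be left alone.
- wash_bottle: Bottle with red cap, 60 mm across, 150 mm tall. Bystander, to be left alone. Origin at the centre of its underside.
- beaker: Glass beaker, 70 mm across, 85 mm tall. Bystander, to be left alone. Origin at the centre of its underside.
- screwdriver: Red screwdriver lying on the bench. Bystander, to be left alone. Origin at the centre of its underside.
- jar: Small jar with blue lid, 54 mm across, 70 mm tall. Bystander, to be left alone. Origin at the centre of its underside.
- parts_tray: Grey parts tray, 120 x 90 x 30 mm. Bystander, to be left alone. Origin at the centre of its underside.
- mug: Blue mug, 80 mm across, 90 mm tall. Bystander, to be left alone. Origin at the centre of its underside.
Things that resemble listed ones, but are neither listed nor needed, are in the scene too. Several things look just like the part that bears blue_module_center: the one meant starts farthest to the robot's left.

How it is judged:
On the way, in this order (a step that is already met when the one before it is completed fails the run):
1. the blue module's nose is under its lane's flap, which it holds open (((y of blue_module_center in the frame of station above 0 m and value of joint flap_left above 0.25 rad) or (y of blue_module_center in the frame of station below 0 m and value of joint flap_right above 0.25 rad)) and x of blue_module_center in the frame of station between -0.03 and 0.05 m and y of blue_module_center in the frame of station between -0.1 and 0.1 m), for 0.05 s.
2. the blue module is home in the bay, within 10 mm of the back stop (x of blue_module_center in the frame of station above 0.066 m and y of blue_module_center in the frame of station between -0.1 and 0.1 m), for 0.1 s.
At the end, for the whole second after the job is handed in: The blue module lies flat and still in its lane beyond the flap, within 10 mm of the back stop, and both flaps hang shut (within 0.08 rad) (all of step 2 and x of blue_module_center in the frame of station below 0.085 m and height (world z) of blue_module_center below 0.012 m and linear speed of blue_module below 0.01 m/s and value of joint each of flap_left, flap_right below 0.08 rad); the robot touches nothing.
It fails at once if the blue module is lifted (more than 8 mm) or tipped (more than 0.2 rad) (height (world z) of blue_module_center above 0.015 m or angle between blue_module_center's own z axis and vertical above 0.2 rad).
It fails at once if the orange module is moved more than 15 mm (distance of orange_module_center from where it was at the start of the episode above 0.015 m).
It fails at once if the other lane's flap is opened ((y of blue_module_center in the frame of station above 0 m and value of joint flap_right above 0.2 rad) or (y of blue_module_center in the frame of station below 0 m and value of joint flap_left above 0.2 rad)).
It fails at once if a bystander is moved more than 20 mm (distance of any of wash_bottle, beaker, screwdriver, jar, parts_tray, mug from where it was at the start of the episode above 0.02 m).
It also fails if it takes over 48 s, if anything falls off the work surface, if the arm or the gripper's body presses on something with over 40 N, if the wrist force passes 120 N, or if a joint passes its speed limit or range.

## Robot

A 6-joint arm with a two-finger parallel gripper is mounted at the origin on the work surface. World frame = base frame: x ahead of the robot, y to its left, z up, the work surface at z = 0. Lengths are in m, angles in rad, forces in N, time in s.
With the tool pointing down it reaches from about 0.3 to 0.825 m from the base axis. Payload 5.4 kg.
Tool frame: the origin (TCP) lies on the centre line of the jaws, within the pads' length; the fingertips stand 8 mm ahead of it and the grasp point (between the pads) lies 11 mm behind it (env.tcp_to_tips is the distance from the TCP to the fingertips, in m); z points along the fingers, y is the direction in which the jaws open and shut (so a half turn about z gives the same grasp; the last joint's range is limited). The gripper opens to 92 mm and grips with 3 to 60 N. Pads are 20 mm wide; open, the fingers measure 128 mm over their backs; the gripper's body (75 mm by 189 mm) begins 69 mm behind the grasp point.
Start: joints at [1.012, 0.158, 1.597, -0, 1.386, -0.21], TCP at [0.197, 0.54, 0.223] pointing down, gripper open.
Joint ranges: [-2.91, 2.91], [-0.94, 2.29], [0.18, 2.7], [-1.29, 4.43], [0.17, 2.64], [-3, 3]. Speed limits (rad/s): [2.57, 2.57, 3.14, 3.14, 3.14, 3.14].

## Interface

Orientations are given as a unit quaternion [x, y, z, w].
In Python, from rig import telemetry, cams, env, spotter gives the robot as it stands.
- The arm moves only by the tool servo_tool, never from a script. Its argument "deltas" is a list of rows, each a list of 2 entries, a list of its own where there are three numbers: the shift along the tool's x, y, z in cm, then the turn, a rotation vector about the tool's x, y, z in rad. A call has 1 to 20 rows; each row shifts and turns the pose as measured when the row begins, along the tool's axes as they then stand; what a row does not reach is not made up. A row lasts 1/10 s, in which the tool goes at most 50 mm and 8.59 degrees, less where a joint would pass 70% of its speed; a pose out of reach is approached as far as the arm can. A call is refused whole if a number of a shift passes 5 or a number of a turn 0.15, either way. A call with a gripper value outside its range is refused whole. "jaw" is the gripper's target within -1 to 1 (shut at 1, half-way at 0, fully open at -1), set as the call begins (left out, the last holds). The fingers move at their own pace and stop on an object; "grip_force" is the grip in N (left out, the last holds). Time passes only in rows, so rows that do not move let the fingers close. It gives the time, the measured TCP pose, the force and the opening at its end, in the units of the state.
- telemetry.get_obs(): the state, without advancing time (a new reading comes with each control period).
- cams.snapshot(name): name is "side" or "top"; returns (picture, depth): 384x512x3 uint8, red, green, blue; 384x512 float32, m along the optical axis (not along the pixel's ray), 0 where there is no reading.
- cams.calibration(name): a dict with "fx", "fy", "cx", "cy" (pixels), "view" (4x4, takes a point from world to camera coordinates). Camera axes: x right, y up, looking along -z (the intrinsics and any distortion apply to the point x, -y, -z); pixel columns grow to the right and rows downward; lengths in m; the calibration is good to about 2 mm. A picture is of the moment at which its call begins. calibration takes no time and is no camera call.
- env.job_done(): hands the job in, once; it reports no verdict.
Trained networks look in the newest picture that a camera, given by its name, has taken for a name from the list of things; names that differ only in an ending like _2 or _b are one class to them, and where a whole thing is asked for, a point or a joint stands for the part that bears it (a point fixed in the world has none). Each returns a list of dicts, best first, with "score" (0 to 1); they miss things now and then, are a little off and sometimes report something else, mostly with a low value. They report only what shows in the picture. A call takes as long as a camera call. They do not tell look-alikes from the thing itself.
- spotter.recognise(label, camera): "bbox" ([left, top, width, height] in pixels, round what is visible of it).
The state is a dict: "time": time; "joint_pos": joint angles; "joint_vel": joint speeds; "tau": joint torques, N m; "eef_pos": TCP position; "tcp_rot": TCP orientation; "force": force on the tool from outside, world axes, zero at the start; "wrist_torque": the same for the moment, N m; "gripper_width": finger opening in m.
Only numpy, scipy, OpenCV 4.12 (cv2) and the standard library are available. Lean on these libraries where they do the work, as an engineer would, in place of code of your own. Each camera call takes 0.05 s, during which the arm holds its last target. There are 200 camera calls.

## Working session

There is one attempt and no reset: what is moved stays moved. The work goes in short steps, Python scripts to look and compute and a tool call to move; the robot and the scene stay as the last step left them, time stands still between calls to the robot, and variables do not carry over. Pictures are saved under pics/ and viewed, about 8 in all and at most 12, crops included, and the job is handed in when it is done.

Besides the shell and the picture viewer there is one more tool, called as name(argument=value, ...), one argument or row to a line, values as JSON. servo_tool: Moves the arm, as the interface text tells. Its arguments: {"type":"object","properties":{"deltas":{"type":"array"},"jaw":{"type":"number"},"grip_force":{"type":"number"}},"required":["deltas"]}

```bash
mkdir -p pics
cat > h.py <<'E'
import numpy as np, cv2
from rig import telemetry, cams, env, spotter
def snap(n,f=None):
    p,d=cams.snapshot(n)
    if f: cv2.imwrite('pics/'+f,cv2.cvtColor(p,cv2.COLOR_RGB2BGR))
    return p,d
def world(n,d,uv):
    c=cams.calibration(n); uv=np.atleast_2d(uv).astype(int)
    z=d[uv[:,1],uv[:,0]]
    x=(uv[:,0]-c['cx'])/c['fx']*z; y=(uv[:,1]-c['cy'])/c['fy']*z
    P=np.c_[x,-y,-z,np.ones(len(z))]
    return (np.linalg.inv(c['view'])@P.T).T[:,:3]
E
python3 - <<'E'
from h import *
np.set_printoptions(precision=3,suppress=True)
a,da=snap('top','t1.png'); 
for l in ['station','blue_module_center','orange_module_center','left_panel']:
    for r in spotter.recognise(l,'top'):
        b=np.array(r['bbox']);u=b[:2]+b[2:]/2
        print(l,round(r['score'],2),b,world('top',da,u))
b,db=snap('side','s1.png')
c=np.hstack([a,b]); 
for n in ('top','side'): print(cams.calibration(n))
o=telemetry.get_obs();print(o['time'],o['eef_pos'],o['tcp_rot'],o['gripper_width'],env.tcp_to_tips)
E
```

```text
station 0.91 [164.  152.4 104.6  75.9] [[0.528 0.112 0.028]]
blue_module_center 0.98 [308.3 119.9  22.7  19.2] [[ 0.753 -0.261  0.011]]
blue_module_center 0.95 [270.5 156.   27.6  22. ] [[ 0.611 -0.129  0.014]]
blue_module_center 0.67 [340.5 255.9  21.7  20.2] [[ 0.264 -0.343  0.014]]
blue_module_center 0.64 [362.9 205.2  34.8  38. ] [[ 0.405 -0.456  0.002]]
orange_module_center 0.59 [280.4 182.7  23.8  19.2] [[ 0.52  -0.154  0.013]]
{'fx': 351.18939889189824, 'fy': 351.18939889189824, 'cx': 246.40812808243263, 'cy': 190.4075245211635, 'view': array([[-0.011, -1.   , -0.02 ,  0.012],
       [ 0.98 , -0.015,  0.198, -0.52 ],
       [-0.198, -0.017,  0.98 , -1.147],
       [ 0.   ,  0.   ,  0.   ,  1.   ]])}
{'fx': 430.9531087146679, 'fy': 430.9531087146679, 'cx': 259.9916937548892, 'cy': 192.64926810818594, 'view': array([[ 0.687, -0.726,  0.017, -0.373],
       [ 0.407,  0.403,  0.82 , -0.287],
       [-0.602, -0.556,  0.573, -1.199],
       [ 0.   ,  0.   ,  0.   ,  1.   ]])}
0.3 [0.196 0.54  0.222] [ 0.174  0.985 -0.    -0.   ] 0.09164368978296383 0.008
```

View pics/t1.png

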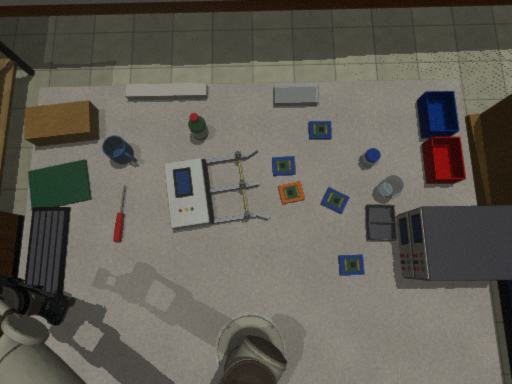

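View pics/s1.png

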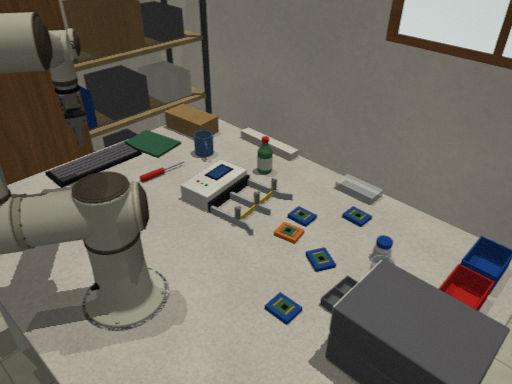

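The top view shows four blue look-alikes: (284,166), (320,130), (335,200) and (351,265). The farthest to the robot's left is (284,166). It stands in front of the upper lane, which is the right lane because the station's x points to image left. The orange module is at (291,192). Next I measure the poses and crop close.

```bash
cat >> h.py <<'E'
np.set_printoptions(precision=4,suppress=True)
V,U=np.mgrid[0:384,0:512]
def cloud(n,d): return world(n,d,np.c_[U.ravel(),V.ravel()]).reshape(384,512,3)
def rect(P): # min area rect in mm of world xy
    r=cv2.minAreaRect((P[:,:2]*1000).astype(np.float32)); return np.round(r[0],1),np.round(r[1],1),round(r[2],1)
def blobs(m): 
    n,l,s,c=cv2.connectedComponentsWithStats(m.astype(np.uint8),connectivity=8)
    return [(l==i,s[i],c[i]) for i in range(1,n) if s[i,4]>5]
def module(n,p,d,win,hue):
    C=cloud(n,d);h=cv2.cvtColor(p,cv2.COLOR_RGB2HSV)
    x0,y0,x1,y1=win; w=(U>=x0)&(U<x1)&(V>=y0)&(V<y1)
    m=w&(h[...,0]>hue[0])&(h[...,0]<hue[1])&(h[...,1]>140)&(h[...,2]>50)
    B=max(blobs(m),key=lambda b:b[1][4])[0]
    hull=np.zeros_like(B,np.uint8);cv2.drawContours(hull,[cv2.convexHull(np.argwhere(B)[:,::-1].astype(np.int32))],-1,1,-1)
    P=C[(hull>0)];return P
E
python3 - <<'E'
from h import *
D={}
for n in('top','side'):
    p,d=snap(n); D[n]=(p,d); C=cloud(n,d)
    wins={'top':[(268,152,300,178),(278,178,306,206)],'side':[(285,204,320,226),(272,222,306,244)]}[n]
    for k,hue in zip((0,1),((100,130),(3,20))):
        P=module(n,p,d,wins[k],hue); P=P[P[:,2]>0.008]
        print(n,k,len(P),P.mean(0),rect(P))
    W=(C[...,0]>.4)&(C[...,0]<.68)&(C[...,1]>-.1)&(C[...,1]<.27)
    Hd=C[W&(C[...,2]>.052)&(C[...,2]<.068)]
    m=W&(C[...,2]>.05)&(C[...,2]<.1)
    for b,s,c in blobs(m):
        Q=C[b]; print(n,'hi',s,c,np.median(Q,0),rect(Q))
a=cv2.resize(D['top'][0][110:240,150:370],None,fx=3.6,fy=3.6,interpolation=cv2.INTER_CUBIC)
cv2.imwrite('pics/t2.png',a[:,:,::-1])
a=cv2.resize(D['side'][0][150:260,170:390],None,fx=3.6,fy=3.6,interpolation=cv2.INTER_CUBIC)
cv2.imwrite('pics/s2.png',a[:,:,::-1])
E
```

```text
top 0 374 [ 0.6149 -0.1266  0.0208] (array([463.3, -95.2]), array([ 83. , 386.4]), 78.2)
top 1 415 [ 0.5187 -0.1503  0.0168] (array([ 414.5, -112.2]), array([ 92.7, 314.1]), 70.1)
top hi [235 151   6   7  31] [237.4839 153.4839] [0.6476 0.033  0.07  ] (array([646.8,  35.1]), array([17. , 18.4]), 71.9)
top hi [ 169  158   41   69 2385] [187.2583 193.6042] [0.5086 0.2061 0.062 ] (array([516.4, 210.3]), array([227.6, 130. ]), 7.7)
top hi [239 179   7   9  35] [241.8    183.1714] [0.5416 0.0196 0.0698] (array([543.3,  20.6]), array([24.5, 16.9]), 35.8)
top hi [244 211   6   6  26] [246.4615 213.9231] [0.4364 0.0055 0.07  ] (array([438.5,   4.4]), array([16.6, 17.3]), 72.6)
side 0 296 [ 0.6087 -0.1337  0.0186] (array([ 139.3, -443.2]), array([1232.9,   92.9]), 33.5)
side 1 358 [ 0.5096 -0.1581  0.0208] (array([  89.2, -454.8]), array([1139.8,   94.2]), 35.2)
side hi [ 181  161   65   40 1267] [213.2912 179.3788] [0.499  0.1969 0.0637] (array([516. , 207.6]), array([235.2, 131.6]), 6.7)
side hi [271 178   5   8  36] [272.9722 181.3056] [0.6456 0.0321 0.0673] (array([644.5,  34.2]), array([16. , 16.8]), 59.5)
side hi [253 191   7   9  43] [255.907 194.814] [0.5391 0.0178 0.0663] (array([540.6,  19.4]), array([20.8, 17.9]), 31.8)
side hi [234 206   7   9  48] [236.8125 209.5625] [0.4315 0.0028 0.0668] (array([438. ,   5.2]), array([19.7, 20.2]), 4.0)
```

View pics/t2.png

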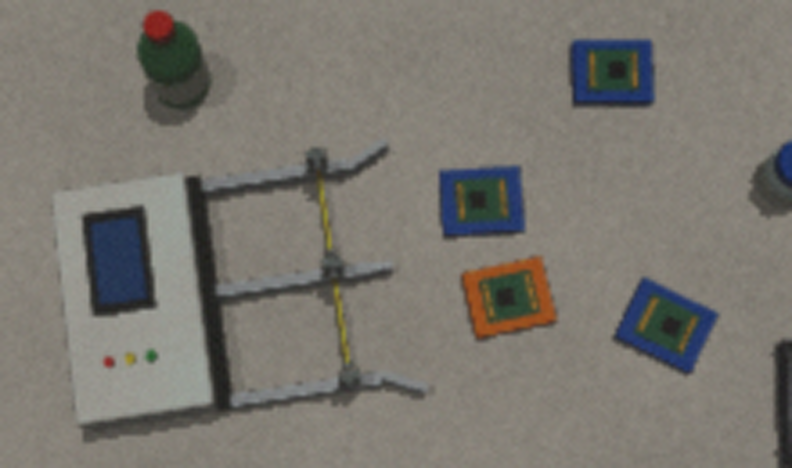

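View pics/s2.png

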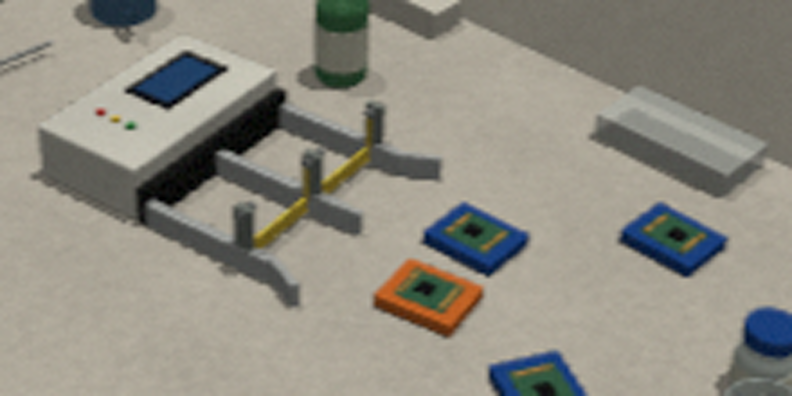

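Both crops confirm the choice. The blue module at t2 (482,202) stands before the upper (right) lane with the orange module beside it, and its yaw looks off the lane by a few degrees. The three posts give the station pose. I now refine the modules and check the bottle.

```bash
cat >> h.py <<'E'
R=np.array([.6455,.0346]);L=np.array([.4380,.0048]);S0=np.array([.5425,.0200])
ys=(L-R)/np.linalg.norm(L-R); ang=np.arctan2(-ys[1],-ys[0]) 
ang=np.deg2rad(7.7) if abs(ang-np.deg2rad(7.7))<.02 else ang
XS=np.array([-np.sin(ang),np.cos(ang)]);YS=np.array([-np.cos(ang),-np.sin(ang)])
def st(p): return (np.asarray(p)[...,:2]-S0)@np.c_[XS,YS]
def wo(s): return S0+s[0]*XS+s[1]*YS
def mod(n,win,hue):
    p,d=snap(n);P=module(n,p,d,win,hue)
    P=P[(P[:,2]>.008)&(P[:,2]<.03)]; Q=np.c_[st(P),P[:,2]]
    return rect(Q),np.median(P,0)
def tool():
    o=telemetry.get_obs();from scipy.spatial.transform import Rotation as Ro
    M=Ro.from_quat(o['tcp_rot']).as_matrix();return o,M
E
python3 - <<'E'
from h import *
print('ang',np.rad2deg(np.arctan2(-ys[1],-ys[0])),np.linalg.norm(L-R),XS,YS)
for n,w in (('top',[(268,152,300,178),(278,178,306,206)]),('side',[(285,204,320,226),(272,222,306,244)])):
    print(n,mod(n,w[0],(100,130)),mod(n,w[1],(3,20)))
p,d=snap('top');C=cloud('top',d);Q=C[105:140,185:210].reshape(-1,3);Q=Q[(Q[:,2]>.08)&(Q[:,2]<.2)]
s=st(Q);print('bottle st',np.median(s,0),s.min(0),s.max(0),Q[:,2].max())
b=wo((-.25,-.05));o,M=tool();print(b,'delta tool',M.T@(np.r_[b,.222]-o['eef_pos']),o['time'])
# flap px to check lanes
E
```

```text
ang 8.172620971099304 0.20962893407161137 [-0.134  0.991] [-0.991 -0.134]
top ((array([-156. ,  -54.5]), array([64.9, 75.5]), 82.0), array([ 0.6154, -0.1268,  0.0144])) ((array([-166. ,   45.2]), array([79.2, 67.1]), 4.3), array([ 0.5194, -0.1507,  0.0142]))
side ((array([-158.3,  -52. ]), array([69.5, 78.2]), 84.8), array([ 0.611 , -0.1317,  0.0156])) ((array([-166.3,   46. ]), array([80. , 72.5]), 3.1), array([ 0.5142, -0.1546,  0.0157]))
bottle st [ 0.1222 -0.217 ] [ 0.0956 -0.2488] [ 0.1541 -0.1978] 0.15658623875368272
[ 0.6255 -0.221 ] delta tool [-0.6634 -0.5689  0.0006] 0.65
```

Blue sits at station (-157, -53) mm with yaw about -6°, already in line with the right lane centre (-54). I move over behind it with the jaws set to about 25 mm, so the outer width is about 61 mm and clears the 82 mm between the flap arms.

servo_tool(
  deltas=[
    [[-3.8,-3.25,0],[0,0,0]],
    [[-3.8,-3.25,0],[0,0,0]],
    [[-3.8,-3.25,0],[0,0,0]],
    [[-3.8,-3.25,0],[0,0,0]],
    [[-3.8,-3.25,0],[0,0,0]],
    [[-3.8,-3.25,0],[0,0,0]],
    [[-3.8,-3.25,0],[0,0,0]],
    [[-3.8,-3.25,0],[0,0,0]],
    [[-3.8,-3.25,0],[0,0,0]],
    [[-3.8,-3.25,0],[0,0,0]],
    [[-3.8,-3.25,0],[0,0,0]],
    [[-3.8,-3.25,0],[0,0,0]],
    [[-3.8,-3.25,0],[0,0,0]],
    [[-3.8,-3.25,0],[0,0,0]],
    [[-3.8,-3.25,0],[0,0,0]],
    [[-3.8,-3.25,0],[0,0,0]],
    [[-3.8,-3.25,0],[0,0,0]],
  ],
  jaw=0.46,
  grip_force=20,
)

```text
time: 2.35
eef_pos: [0.6171, -0.1978, 0.2254]
tcp_rot: [0.169, 0.986, 0.003, 0.005]
force: [0.7, 0.4, 1.1]
gripper_width: 0.0248
```

servo_tool(
  deltas=[
    [[0,0,0],[0,0,0.15]],
    [[0,0,0],[0,0,0.15]],
    [[0,0,0],[0,0,0.15]],
    [[0,0,0],[0,0,0.15]],
    [[0,0,0],[0,0,0.15]],
    [[0,0,0],[0,0,0.15]],
    [[0,0,0],[0,0,0.15]],
  ],
)

```text
time: 3.05
eef_pos: [0.6183, -0.2063, 0.2214]
tcp_rot: [0.643, 0.766, 0.004, 0.002]
force: [0.5, 0.5, -0.0]
gripper_width: 0.025
```

```bash
cat >> h.py <<'E'
def stat(target=None):
    o,M=tool();s=st(o['eef_pos'])
    yaw=np.arctan2(M[1,0],M[0,0])-np.arctan2(XS[1],XS[0])
    print('t',o['time'],'st',s,'z',o['eef_pos'][2],'yaw err',yaw,'Mz',M[:,2],'w',o['gripper_width'],'F',o['force'],'j',o['joint_pos'])
    if target is not None:
        print('tool delta cm',100*M.T@(np.r_[wo(target[:2]),target[2]]-o['eef_pos']))
E
python3 -c "
from h import *
stat((-.235,-.054,.222))"
```

```text
t 3.05 st [-0.2344 -0.0448] z 0.2213658080264974 yaw err 0.04053279018847622 Mz [ 0.0085  0.0038 -1.    ] w 0.024965382711994964 F [ 0.5111  0.4938 -0.044 ] j [-0.5107  0.3505  1.3704  0.0075  1.4151 -0.6867]
tool delta cm [-0.0952  0.9134 -0.0554]
```

servo_tool(
  deltas=[
    [[0,0.9,2],[0,0,0.04]],
    [[0,0,4],[0,0,0]],
    [[0,0,4],[0,0,0]],
    [[0,0,4],[0,0,0]],
    [[0,0,3],[0,0,0]],
    [[0,0,1],[0,0,0]],
    [[0,0,0],[0,0,0]],
  ],
)

```text
time: 3.75
eef_pos: [0.6321, -0.2055, 0.0387]
tcp_rot: [0.66, 0.751, 0.005, 0.005]
force: [-0.1, -0.1, 0.9]
gripper_width: 0.0248
```

```bash
python3 -c "
from h import *
stat((-.235,-.054,.014))"
```

```text
t 3.75 st [-0.2355 -0.0586] z 0.03867609124140528 yaw err -0.004985027384314167 Mz [ 0.0146  0.0004 -0.9999] w 0.024831808843462724 F [-0.1169 -0.1081  0.8732] j [-0.4993  0.5597  1.4687  0.0083  1.1005 -0.6324]
tool delta cm [ 0.0522 -0.4914  2.4606]
```

servo_tool(
  deltas=[
    [[0,-0.4,1.2],[0.015,0,0]],
    [[0,-0.1,0.9],[0,0,0]],
    [[0,0,0.3],[0,0,0]],
    [[0,0,0],[0,0,0]],
  ],
)

```text
time: 4.15
eef_pos: [0.6303, -0.2081, 0.0181]
tcp_rot: [0.66, 0.751, -0.0, 0.004]
force: [-0.4, 0.0, -0.2]
gripper_width: 0.0245
```

servo_tool(
  deltas=[
    [[0.8,0,0],[0,0,0]],
    [[0.8,0,0],[0,0,0]],
    [[0.6,0,0],[0,0,0]],
    [[0.6,0,0],[0,0,0]],
    [[0.6,0,0],[0,0,0]],
    [[0.6,0,0],[0,0,0]],
    [[0.6,0,0],[0,0,0]],
    [[0,0,0],[0,0,0]],
  ],
)

```text
time: 4.95
eef_pos: [0.6255, -0.1585, 0.0206]
tcp_rot: [0.659, 0.752, 0.0, 0.006]
force: [0.1, -0.1, -0.3]
gripper_width: 0.0246
```

Run:
```python
from h import *
stat((-.19,-.054,.014))
print(mod('side',(262,190,325,226),(100,130)))
p,d=snap('side')
a=cv2.resize(p[150:260,170:390],None,fx=3.6,fy=3.6,interpolation=cv2.INTER_CUBIC)
cv2.imwrite('pics/s3.png',a[:,:,::-1])
```

```text
t 4.95 st [-0.188  -0.0584] z 0.020593828467513838 yaw err -0.003942816456167009 Mz [ 0.0099 -0.0077 -0.9999] w 0.024592557641186657 F [ 0.1005 -0.1322 -0.2857] j [-0.4336  0.5438  1.5332 -0.0033  1.0523 -0.5624]
tool delta cm [-0.1988 -0.4421  0.6573]
((array([-142. ,  -40.2]), array([53.5, 83.4]), 87.0), array([ 0.5963, -0.1104,  0.0159]))
```

View pics/s3.png

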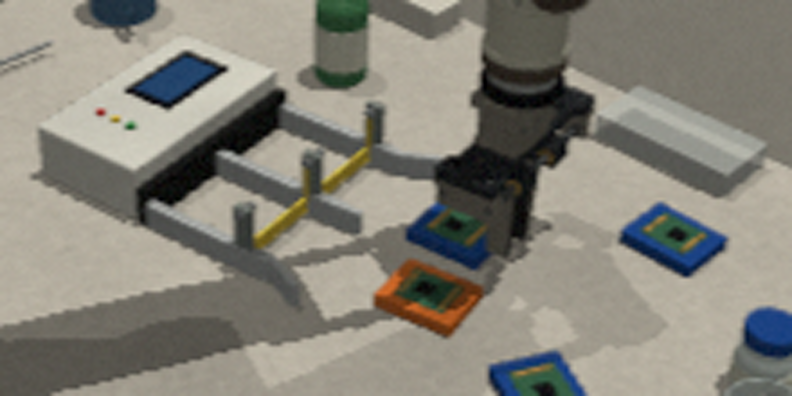

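The fingers are behind the blue module and in contact, but the tips have drifted up to about 12.6 mm. I back off, lower and re-approach.

servo_tool(
  deltas=[
    [[-1.5,0,0],[0,0,0]],
    [[-0.8,-0.3,0.3],[0.009,0.009,0]],
    [[0,-0.1,0.4],[0,0,0]],
    [[0,0,0.3],[0,0,0]],
    [[0,0,0.1],[0,0,0]],
    [[0,0,0],[0,0,0]],
  ],
)

```text
time: 5.65
eef_pos: [0.6244, -0.1868, 0.0084]
tcp_rot: [0.661, 0.751, -0.0, -0.0]
force: [-1.2, 0.8, 2.2]
gripper_width: 0.0247
```

Run:
```python
from h import *
stat((-.19,-.054,.012))
print(mod('side',(262,190,325,226),(100,130)))
```

```text
t 5.65 st [-0.2159 -0.0534] z 0.008449727406269075 yaw err -0.006986925271573297 Mz [-0.001   0.0002 -1.    ] w 0.024697396234293224 F [-1.2115  0.8029  2.2034] j [-0.4756  0.5841  1.5017 -0.0003  1.0567 -0.6028]
tool delta cm [ 2.5884  0.0399 -0.3541]
((array([-138.8,  -46. ]), array([78.6, 66. ]), 1.5), array([ 0.597 , -0.1082,  0.0156]))
```

servo_tool(
  deltas=[
    [[0,0,-0.3],[0,0,0.005]],
    [[0.8,0,0],[0,0,0]],
    [[0.8,0,0],[0,0,0]],
    [[0.8,0,0],[0,0,0]],
    [[0.8,0,0],[0,0,0]],
    [[0.8,0,0],[0,0,0]],
    [[0.8,0,0.03],[0,0,0]],
    [[0.8,0,0.03],[0,0,0]],
    [[0.8,0,0.03],[0,0,0]],
    [[0.4,0,0],[0,0,0]],
  ],
)

```text
time: 6.7
eef_pos: [0.6158, -0.1123, 0.0117]
tcp_rot: [0.662, 0.75, -0.0, 0.0]
force: [-0.4, -0.8, -0.1]
gripper_width: 0.0249
```

Run:
```python
from h import *
stat((-.09,-.054,.012))
print(mod('side',(262,180,325,226),(100,130)))
```

```text
t 6.7 st [-0.1409 -0.0549] z 0.01170133248230967 yaw err -0.010386208146287323 Mz [ 0.0004 -0.0007 -1.    ] w 0.024861896285078962 F [-0.3587 -0.7611 -0.0692] j [-0.3729  0.5227  1.5848 -0.0006  1.0335 -0.4966]
tool delta cm [ 5.0937 -0.1471 -0.0337]
((array([-93.4, -35.2]), array([39. , 78.5]), 87.7), array([ 0.585 , -0.0634,  0.0156]))
```

servo_tool(
  deltas=[
    [[0.8,-0.05,0],[0,0,0.01]],
    [[0.8,0,0.02],[0,0,0]],
    [[0.8,0,0.02],[0,0,0]],
    [[0.8,0,0.02],[0,0,0]],
    [[0.8,0,0.02],[0,0,0]],
    [[0.8,0,0.02],[0,0,0]],
    [[0.8,0,0.02],[0,0,0]],
    [[0.6,0,0.01],[0,0,0]],
    [[0.6,0,0.01],[0,0,0]],
    [[0.6,0,0.01],[0,0,0]],
    [[0.6,0,0],[0,0,0]],
  ],
)

```text
time: 7.85
eef_pos: [0.6057, -0.0265, 0.0103]
tcp_rot: [0.666, 0.746, -0.0, 0.001]
force: [0.0, -0.6, 1.0]
gripper_width: 0.0251
```

Run:
```python
from h import *
stat((.026,-.054,.012))
p,d=snap('side')
a=cv2.resize(p[130:240,190:350],None,fx=4.5,fy=4.5,interpolation=cv2.INTER_CUBIC)
cv2.imwrite('pics/s4.png',a[:,:,::-1])
```

```text
t 7.85 st [-0.0546 -0.0564] z 0.010258460832558316 yaw err -0.02177137416400221 Mz [ 0.001  -0.0012 -1.    ] w 0.02511401528081103 F [ 0.0024 -0.5554  0.9895] j [-0.2424  0.4823  1.6465 -0.0011  1.0115 -0.3544]
tool delta cm [ 8.0513 -0.4114 -0.1851]
```

View pics/s4.png

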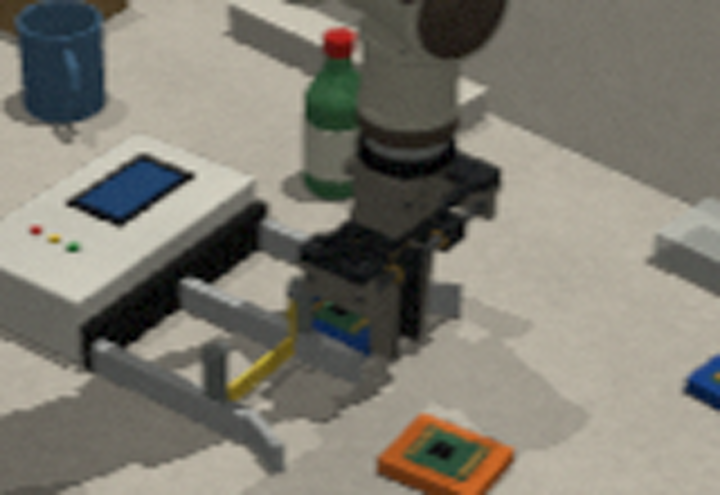

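The module is in the lane under the right flap. The left flap is shut and the orange module is untouched. I continue, correcting yaw and y.

servo_tool(
  deltas=[
    [[0.6,-0.15,-0.1],[0,0,-0.02]],
    [[0.7,-0.1,0],[0,0,0]],
    [[0.7,0,0],[0,0,0]],
    [[0.7,0,0],[0,0,0]],
    [[0.7,0,0.01],[0,0,0]],
    [[0.7,0,0.01],[0,0,0]],
    [[0.7,0,0.01],[0,0,0]],
    [[0.6,0,0.01],[0,0,0]],
    [[0.6,0,0.01],[0,0,0]],
  ],
)

```text
time: 8.8
eef_pos: [0.5942, 0.0383, 0.0108]
tcp_rot: [0.658, 0.753, -0.0, 0.001]
force: [-0.1, -0.9, 0.8]
gripper_width: 0.025
```

Run:
```python
from h import *
stat((.026,-.054,.012))
```

```text
t 8.8 st [ 0.0112 -0.0537] z 0.010794768542809936 yaw err 7.882381278956352e-05 Mz [ 0.0009 -0.0008 -1.    ] w 0.025047739322525055 F [-0.0667 -0.9026  0.8017] j [-0.138   0.4586  1.679  -0.0009  1.003  -0.272 ]
tool delta cm [ 1.4811  0.0293 -0.1219]
```

servo_tool(
  deltas=[
    [[0.4,0,-0.03],[0,0,0]],
    [[0.4,0,0],[0,0,0]],
    [[0.4,0,0],[0,0,0]],
    [[0.2,0,0],[0,0,0]],
    [[0,0,0],[0,0,0]],
  ],
)

```text
time: 9.3
eef_pos: [0.593, 0.0517, 0.012]
tcp_rot: [0.657, 0.753, -0.001, 0.002]
force: [-1.3, -1.8, -0.2]
gripper_width: 0.0249
```

Run:
```python
from h import *
stat((.026,-.054,.012))
p,d=snap('top')
a=cv2.resize(p[130:230,160:280],None,fx=5,fy=5,interpolation=cv2.INTER_CUBIC)
cv2.imwrite('pics/t5.png',a[:,:,::-1])
```

```text
t 9.3 st [ 0.0246 -0.0543] z 0.012024896208409 yaw err 0.001522587395359487 Mz [ 0.0023 -0.0049 -1.    ] w 0.02486173780225872 F [-1.2921 -1.8376 -0.1609] j [-0.1134  0.4554  1.6805 -0.0055  1.0028 -0.2464]
tool delta cm [ 0.1371 -0.0283  0.0017]
```

View pics/t5.png

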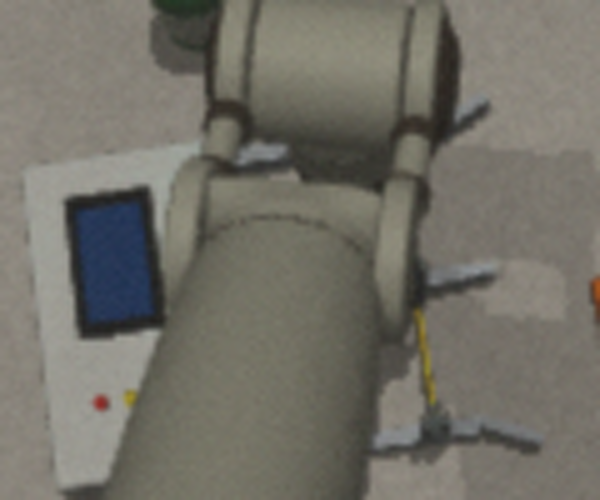

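The arm hides the lane from above, so I go by force: nudge on until the stop is felt.

servo_tool(
  deltas=[
    [[0.2,0,0],[0,0,0]],
    [[0.2,0,0],[0,0,0]],
    [[0,0,0],[0,0,0]],
  ],
)

```text
time: 9.65
eef_pos: [0.5931, 0.052, 0.013]
tcp_rot: [0.657, 0.754, -0.003, 0.005]
force: [-0.4, -1.5, -0.9]
gripper_width: 0.0248
```

servo_tool(
  deltas=[
    [[0.2,0,0],[0,0,0]],
    [[0.2,0,0],[0,0,0]],
    [[0,0,0],[0,0,0]],
  ],
)

```text
time: 9.95
eef_pos: [0.5931, 0.0523, 0.0139]
tcp_rot: [0.657, 0.754, -0.005, 0.007]
force: [-0.1, -1.8, -0.1]
gripper_width: 0.025
```

Run:
```python
from h import *
stat((-.09,-.054,.012))
```

```text
t 9.95 st [ 0.0252 -0.0544] z 0.013856183612594662 yaw err 0.0021024597986307736 Mz [ 0.0032 -0.017  -0.9999] w 0.024990552766923396 F [-0.1487 -1.8453 -0.0974] j [-0.1059  0.453   1.6796 -0.0196  1.0041 -0.2319]
tool delta cm [-11.5183  -0.0686   0.3842]
```

The tool has stalled at station x=+25 mm, where 26 is expected with the module home, and it tilts slightly against resistance. I draw straight out.

servo_tool(
  deltas=[
    [[-0.5,0,0],[0,0,0]],
    [[-1,0,0],[0,0.008,0]],
    [[-1.2,0,0],[0,0.008,0]],
    [[-1.2,0,0],[0,0,0]],
    [[-1.2,0,0],[0,0,0]],
    [[-1.2,0,0],[0,0,0]],
    [[-1.5,0,0],[0,0,0]],
    [[-1.5,0,0],[0,0,0]],
    [[-1.5,0,0],[0,0,0]],
    [[-1.0,0,0],[0,0,0]],
    [[-0.5,0,0],[0,0,0]],
  ],
)

```text
time: 11.05
eef_pos: [0.61, -0.0776, 0.0122]
tcp_rot: [0.658, 0.753, 0.002, -0.002]
force: [0.6, 0.1, -0.1]
gripper_width: 0.0245
```

Run:
```python
from h import *
stat((-.2,-.054,.15))
```

```text
t 11.05 st [-0.1057 -0.0538] z 0.012208818174372497 yaw err 0.0009424079536479724 Mz [-0.0007  0.0048 -1.    ] w 0.024529634977434333 F [ 0.6265  0.1255 -0.0779] j [-0.325   0.4994  1.6174  0.005   1.027  -0.4629]
tool delta cm [ -9.3609   0.0097 -13.8246]
```

Lift, then move back so the cameras can see the lane.

servo_tool(
  deltas=[
    [[0,0,-2],[0,0,0]],
    [[0,0,-4],[0,0,0]],
    [[0,0,-4],[0,0,0]],
    [[-2,0,-4],[0,0,0]],
    [[-4,0,-2],[0,0,0]],
    [[-4,0,0],[0,0,0]],
    [[-4,0,0],[0,0,0]],
    [[-4,0,0],[0,0,0]],
    [[-4,0,0],[0,0,0]],
    [[0,0,0],[0,0,0]],
  ],
)

```text
time: 12.05
eef_pos: [0.6404, -0.3039, 0.1768]
tcp_rot: [0.656, 0.755, 0.001, -0.002]
force: [0.1, 0.4, -0.2]
gripper_width: 0.0246
```

Run:
```python
from h import *
stat()
print(mod('top',(205,150,240,190),(100,130)))
print(mod('side',(225,165,275,205),(100,130)))
A=[]
for n,(x0,y0,x1,y1) in (('top',(190,135,310,215)),('side',(220,155,340,235))):
    p,d=snap(n);A.append(cv2.resize(p[y0:y1,x0:x1],None,fx=3.7*1.5,fy=3.7,interpolation=cv2.INTER_CUBIC) if 0 else cv2.resize(p[y0:y1,x0:x1],None,fx=3.7,fy=3.7,interpolation=cv2.INTER_CUBIC))
    C=cloud(n,d);S=np.dstack([st(C),C[...,2]]);h=cv2.cvtColor(p,cv2.COLOR_RGB2HSV)
    m=(h[...,0]>20)&(h[...,0]<35)&(h[...,1]>130)&(abs(S[...,0])<.08)&(S[...,2]<.08)&(S[...,2]>0)
    for k in(-1,1):
        q=S[m&(S[...,1]*k>.015)&(S[...,1]*k<.095)];print(n,'flap',k,len(q),np.median(q,0))
cv2.imwrite('pics/f.png',np.vstack(A)[:,:,::-1])
```

```text
t 12.05 st [-0.3341 -0.0537] z 0.17678953435755995 yaw err 0.006208848862087724 Mz [-0.0023  0.0049 -1.    ] w 0.024554190933629257 F [ 0.1241  0.406  -0.2351] j [-0.6142  0.5375  1.2105  0.0028  1.3983 -0.7553]
((array([ 75.8, -52. ]), array([79.9, 66. ]), 2.4), array([0.5846, 0.1028, 0.0141]))
((array([ 78.1, -50.7]), array([78.3, 71.6]), 6.8), array([0.5783, 0.1054, 0.0161]))
top flap -1 15 [-0.0001 -0.0579  0.0256]
top flap 1 21 [-0.0002  0.0507  0.025 ]
side flap -1 57 [-0.     -0.0617  0.0206]
side flap 1 59 [-0.0012  0.0533  0.02  ]
```

View pics/f.png

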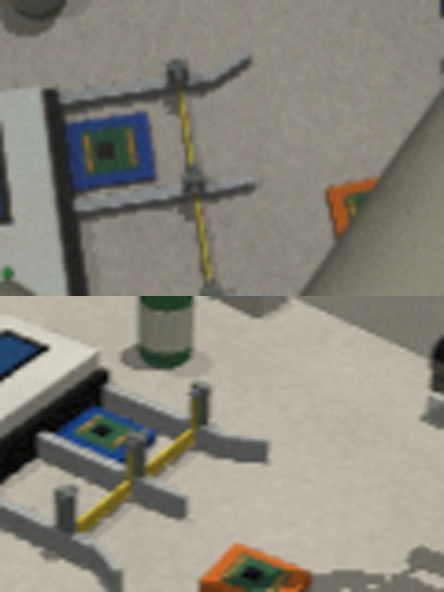

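The blue module is home against the black back stop at station (76, -52) mm. Both yellow flaps hang shut at x≈0, and the arm is clear.

```bash
python3 -c "
from h import *
print(env.job_done())"
```

```text
the job is handed in; nothing more can be done
None
```

I pushed the leftmost blue module along the bench into the right lane, through its flap and home against the back stop. I then drew the fingers straight out and handed the job in at about 12 s; no verdict was reported.

- **Module:** the last top view puts it at station (75.8, -52) mm, lying flat (top at 14 mm). The side view gave x = 78 mm and 7° of yaw against 2° from the top, but its view of the module is partly blocked by a wall.
- **Flaps:** both panels are within about 1 mm of x = 0, so both hang shut.
- **Other things:** the orange module and the bottle looked unmoved in the pictures. I did not re-measure the orange module or the other bystanders at the end. The arm was clear of everything.
- **Off plan:** on first contact the fingertips had drifted up to 12.6 mm, so I backed off and lowered them. They briefly came down to about 0.4 mm above the bench, with 2 N read at the wrist, before I raised them for the main push. At the back stop the force reading stayed under 2 N, so I judged "home" from the tool stalling at 25 mm (26 expected) and then from the pictures.

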